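# Stand the leaning mould insert plates upright and square in their stand

### The arm

A 6-joint arm with a two-finger parallel gripper is mounted at the origin on the work surface; the furniture and walls round the work are solid. World frame = base frame: x ahead of the robot, y to its left, z up, the work surface at z = 0. Lengths are in m, angles in rad, forces in N, time in s.
With the tool pointing down it reaches from about 0.375 to 0.9 m from the base axis. Payload 3.1 kg.
Tool frame: the origin (TCP) lies between the finger pads; the fingertips stand 8 mm ahead of it and the grasp point (between the pads) lies 11 mm behind it; z points along the fingers, y is the line along which they close (so a half turn about z gives the same grasp; the last joint's range is limited). The gripper opens to 87 mm and grips with 3 to 60 N. Pads are 19 mm wide; open, the fingers measure 117 mm over their backs; the gripper's body (75 mm by 190 mm) begins 51 mm behind the grasp point.
Start: joints at [1.127, 0.527, 1.433, -0, 1.181, -0.178], TCP at [0.164, 0.603, 0.231] pointing down, gripper open.
Joint ranges: [-3.08, 3.08], [-0.75, 2.2], [0.22, 2.44], [-1.43, 4.57], [0, 2.65], [-2.85, 2.85]. Speed limits (rad/s): [2.79, 2.79, 3.14, 3.14, 3.14, 3.14].

### API

Orientations are given as a unit quaternion [x, y, z, w].
In Python, from rig import robot, vision, job gives the robot as it stands.
- The arm moves only by the shell command python3 -m handwheel 'ROWS' [OPENING] [FORCE]. ROWS is JSON, a list of rows, each a list of 4 numbers: the shift along the tool's x, y, z as a fraction of full scale, then the turn about the tool's z as a fraction of full scale. A call has 1 to 20 rows; each row is the pose to reach, as a shift and turn from the pose commanded when the call began, along the tool's axes at that moment, turning the shorter way round; what a row does not reach only later rows make up. Full scale, the value 1, is 300 mm for a shift and 2 pi rad for a turn. A row lasts 1/12 s, in which the tool goes at most 41.7 mm and 7.16 degrees, less where a joint would pass 70% of its speed; a pose out of reach is approached as far as the arm can. A call with a number of a shift or a turn outside -1 to 1 is refused whole. A call with a gripper value outside its range is refused whole. OPENING is the opening in per cent of the stroke, from 0 (shut) to 100 (fully open), set as the call begins (- or left out, the last holds). The fingers move at their own pace and stop on an object; FORCE is the grip in N (left out, the last holds). Time passes only in rows, so rows that repeat a pose let the fingers close. It gives the time, the measured TCP pose, the force, the opening and the grip force at its end, in the units of the state.
- robot.get_obs(): the state, without advancing time (a new reading comes with each control period).
- vision.camera(name): name is "scene" or "top" or "wrist"; returns a dict with "frame" (480x640x3 uint8, red, green, blue), "K" (3x3 intrinsics, pixels), "k1" (the pictures are not rectified: a ray, as slopes to the right and down, at radius r is drawn at 1 + k1 r^2 times it, then the intrinsics apply), "cam_to_world" (4x4, takes a point from camera to world coordinates); the wrist camera has in their place "hand_eye" (4x4, takes a point from camera to tool coordinates, whose origin is the TCP and whose axes are the flange's). Camera axes: x right, y down, z forward; pixel columns grow to the right and rows downward; lengths in m; the calibration is good to about 2 mm. A picture is of the moment at which its call begins: read the wrist's pose just before it. There is no depth.
- job.hand_in(): hands the job in; it is judged then, once.
Trained networks look in the newest picture that a camera, given by its name, has taken for a name from the list of things; names that differ only in an ending like _2 or _b are one class to them, and where a whole thing is asked for, a point or a joint stands for the part that bears it (a point fixed in the world has none). Each returns a list of dicts, best first, with "conf" (0 to 1); they miss things now and then, are a little off and sometimes report something else, mostly with a low value. They report only what shows in the picture. A call takes as long as a camera call. They do not tell look-alikes from the thing itself.
- vision.look_for(camera, label): "point" ([row, column] in pixels, amid what is visible of it).
- vision.outline_of(camera, label): "mask" (480x640 bool, what is visible of it) and "point" ([row, column] in pixels, amid what is visible of it).
The state is a dict: "time": time; "q": joint angles; "joint_velocities": joint speeds; "joint_torque": joint torques, N m; "position": TCP position; "tool_rot": TCP orientation; "ft_force": force on the tool from outside, world axes, zero at the start; "moment": the same for the moment, N m; "grip_width": finger opening in m; "grip_force": force on a finger pad.
Only numpy, scipy, OpenCV 4.12 (cv2) and the standard library are available. Lean on these libraries where they do the work, as an engineer would, in place of code of your own. Each camera call takes 0.05 s, during which the arm holds its last target. There are 200 camera calls.

### The job

The three aluminium mould insert plates have slumped and lean in the blue angle stand. Push the row upright so that the plates stand flat against one another and against the stand's tall backstop, and square it by pushing the plates sideways until their ends are flush against the lower side fence; leave them standing there.

Things in the scene. Friction and masses are not known exactly. Their poses are not given: they have to be found in the camera images.
- stand: Blue steel angle stand, fixed. Origin: underside, z up. Own frame, mm: base plate 8 thick, x -75..90, y -90..90; tall backstop, face looking to -x at x 45, top z 80; side fence, face looking to -y at y 75, x -65..45, top z 53. Open on the -x side (toward the robot) and the -y side: the row is pushed upright along +x and squared along +y.
- plate_far_centre (a point): Centre of the plate at the backstop. All three plates are alike: bare aluminium with bores and a brass bush, 12 mm thick (own x), 90 wide (own y), 66 tall (own z), about 0.2 kg. At the start they lean 18 degrees face to face, tops toward the backstop, feet out on the base. Upright, flush and square, this centre is at x 39, y 30, z 41 mm in the stand's frame.
- plate_mid_centre (a point): Centre of the middle plate, axes alike; finally at x 27, y 30, z 41 mm in the stand's frame. Each plate starts shifted sideways by its own amount, its +y end 20 to 48 mm short of the fence.
- plate_near_centre (a point): Centre of the outermost plate, axes alike; finally at x 15, y 30, z 41 mm in the stand's frame. The foot of its outer face starts near x -13 mm there. A level push of a few newtons low on this plate, about 10 to 20 mm above the base, slides all the feet in until the row is upright; it then stands by itself.
Not all that is in view belongs to the job. Leave any purple look-alike of the part that bears plate_mid_centre alone.

How it is judged:
By the outcome, as a careful person would: the job done as asked, in the order asked, and still so for the second after the job is handed in, with the robot touching nothing.
It also fails if it takes over 38 s, if anything falls off the work surface, if the arm or the gripper's body presses on something with over 40 N, if the wrist force passes 120 N, or if a joint passes its speed limit or range.

## Working session

There is one attempt and no reset: what is moved stays moved. The work goes in short steps, Python scripts to look and compute and a shell command to move; the robot and the scene stay as the last step left them, time stands still between calls to the robot, and variables do not carry over. Pictures are saved under pics/ and viewed, at most 10 in all, crops included, and the job is handed in when it is done.

```bash
mkdir -p pics; cat > h.py <<'E'
import numpy as np, cv2
from rig import robot, vision, job
def snap(n,f):
    c=vision.camera(n); cv2.imwrite('pics/'+f,c['frame'][:,:,::-1]); return c
def ray(c,p,T=None):
    T=c['cam_to_world'] if T is None else T
    K=np.array(c['K']); D=np.array([c['k1'],0,0,0,0.])
    u=cv2.undistortPoints(np.array([[[p[1],p[0]]]],float),K,D)[0,0]
    T=np.array(T); return T[:3,3],T[:3,:3]@np.array([u[0],u[1],1.])
def atz(c,p,z,T=None):
    o,d=ray(c,p,T); return o+d*(z-o[2])/d[2]
def proj(c,X,T=None):
    T=np.array(c['cam_to_world'] if T is None else T); Ti=np.linalg.inv(T)
    p=cv2.projectPoints(np.array(X,float).reshape(-1,3),cv2.Rodrigues(Ti[:3,:3])[0],Ti[:3,3],np.array(c['K']),np.array([c['k1'],0,0,0,0.]))[0][:,0]
    return p[:,::-1]
E
python3 - <<'E'
from h import *
print(robot.get_obs())
for n in('top','scene'):
    c=snap(n,n+'1.png'); print(n,np.array(c['cam_to_world']).round(3).tolist())
    for l in('stand','plate_far_centre','plate_near_centre'):
        for r in vision.outline_of(n,l): 
            m=r['mask'];ys,xs=np.where(m);print(l,round(r['conf'],2),r['point'],m.sum(),ys.min(),ys.max(),xs.min(),xs.max())
E
```

```text
{'time': 0.0, 'q': array([ 1.12748949e+00,  5.28474735e-01,  1.43388770e+00, -4.12640685e-05,
        1.18138623e+00, -1.78495068e-01]), 'joint_velocities': array([-0.00071315,  0.0016802 , -0.00068756,  0.00067153, -0.00195141,
       -0.00030731]), 'joint_torque': array([-2.76491824e-05, -4.40038741e+01, -1.76595175e+01,  6.33200677e-02,
        5.82181779e-02, -1.58486851e-04]), 'position': array([0.16325079, 0.60256901, 0.22957099]), 'tool_rot': array([ 1.32011487e-01,  9.91247600e-01, -1.03216059e-03, -3.11615412e-04]), 'ft_force': array([ 0.88202798, -0.65625787, -0.1095332 ]), 'moment': array([-0.06239101, -0.02575032, -0.06722302]), 'grip_force': 0.0, 'grip_width': 0.08684669145936413}
top [[-0.028, -0.998, 0.051, 0.548], [-0.999, 0.029, 0.019, 0.026], [-0.02, -0.05, -0.999, 0.897], [0.0, 0.0, 0.0, 1.0]]
stand 0.97 [262.4, 349.8] 6068 202 304 295 402
stand 0.61 [252.0, 350.5] 787 239 267 328 374
plate_far_centre 0.89 [232.1, 347.1] 331 226 244 326 371
plate_near_centre 0.81 [250.2, 349.5] 772 239 267 328 374
scene [[-0.882, -0.359, 0.307, 0.326], [-0.472, 0.68, -0.562, 0.538], [-0.007, -0.64, -0.768, 0.716], [0.0, 0.0, 0.0, 1.0]]
stand 0.89 [250.6, 352.4] 6573 167 289 282 395
plate_far_centre 0.62 [213.5, 323.1] 516 185 252 316 334
plate_far_centre 0.24 [248.5, 352.5] 6354 168 289 282 395
plate_near_centre 0.68 [224.8, 343.4] 1141 190 256 331 356
```

View pics/top1.png

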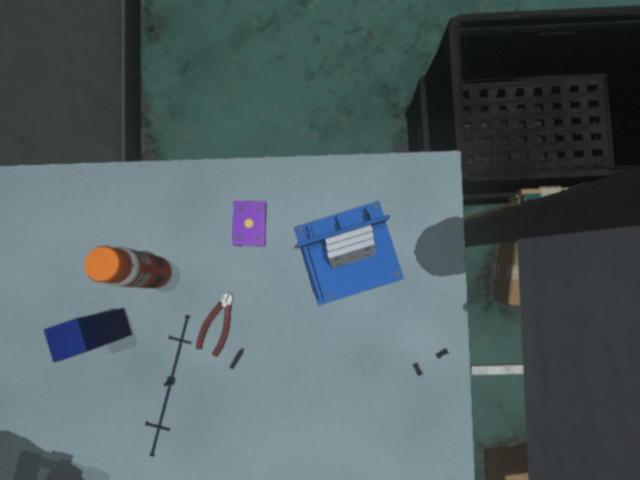

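View pics/scene1.png

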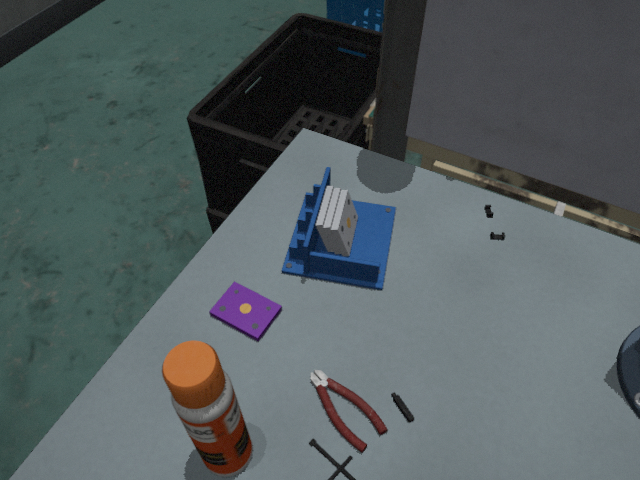

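The top view shows the blue stand around (262,350), its backstop towards +x (up in the image). The grey plates sit at (245,350). The purple look-alike lies at (223,249) and is left alone. A tall post stands at about (245,437), on the stand's -y side. Next I'll take an enlarged crop of both views for the corners.

```bash
python3 - <<'E'
from h import *
a=cv2.imread('pics/top1.png')[190:315,280:480]; b=cv2.imread('pics/scene1.png')[155:295,275:425]
a=cv2.resize(a,None,fx=4,fy=4,interpolation=cv2.INTER_CUBIC)[:, :480*1]; b=cv2.resize(b,None,fx=2.1,fy=2.1*500/294,interpolation=cv2.INTER_CUBIC)
b=cv2.resize(cv2.imread('pics/scene1.png')[160:295,278:400],None,fx=4,fy=4,interpolation=cv2.INTER_CUBIC)[:540,:488]
a=cv2.resize(cv2.imread('pics/top1.png')[195:315,287:411],None,fx=3.2,fy=3.2,interpolation=cv2.INTER_CUBIC)
b=cv2.resize(cv2.imread('pics/scene1.png')[160:295,278:400],None,fx=3.2,fy=3.2,interpolation=cv2.INTER_CUBIC)
o=np.zeros((440,800,3),np.uint8); o[:a.shape[0],:a.shape[1]]=a; o[:b.shape[0],400:400+b.shape[1]]=b
cv2.imwrite('pics/crop1.png',o)
E
```

```text
(no output)
```

View pics/crop1.png

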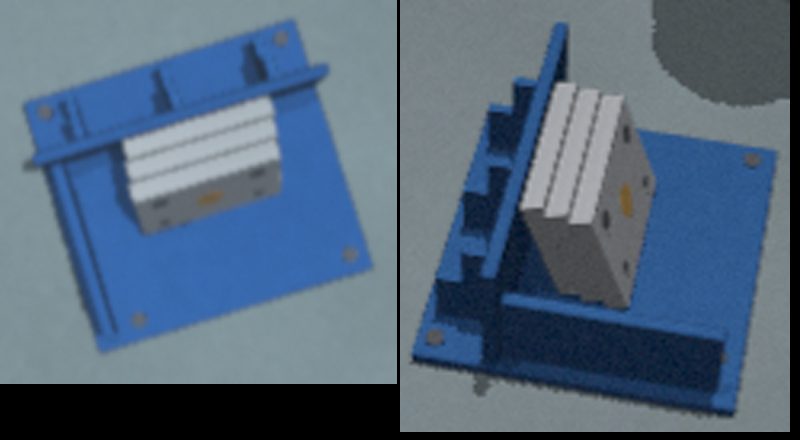

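Crop: in the top view the base corners are (295,20), (25,102), (102,352) and (372,266), with the fence at the left (+y). The near plate's foot runs from (145,234) to (281,191). The silver plates standing in the blue stand are the job, and the purple plate lying on the table is not.

```bash
cat > fit.py <<'E'
from h import *
from scipy.optimize import least_squares
ct=vision.camera('top'); cs=vision.camera('scene')
T=lambda x,y:[195+(y+.5)/3.2-.5,287+(x+.5)/3.2-.5]; S=lambda x,y:[160+(y+.5)/3.2-.5,278+(x-400+.5)/3.2-.5]
P=[(ct,(90,-90,8),T(295,20)),(ct,(90,90,8),T(25,102)),(ct,(-75,90,8),T(102,352)),(ct,(-75,-90,8),T(372,266)),
(cs,(-75,-90,8),S(777,152)),(cs,(-75,90,8),S(735,404)),(cs,(90,90,8),S(413,354))]
def W(p,X):
    c,s=np.cos(p[2]),np.sin(p[2]); X=np.array(X)/1000; return np.array([p[0]+c*X[0]-s*X[1],p[1]+s*X[0]+c*X[1],X[2]])
f=lambda p:np.ravel([proj(c,W(p,X))[0]-t for c,X,t in P])
r=least_squares(f,[.55,-.03,.25]);p=r.x
print(p,np.degrees(p[2]),f(p).reshape(-1,2).round(1).tolist())
def inv(q):
    c,s=np.cos(p[2]),np.sin(p[2]);d=(q[:2]-p[:2])*1000;return (c*d[0]+s*d[1],-s*d[0]+c*d[1])
for n,a,z in[('foot+y',T(145,234),.008),('foot-y',T(281,191),.008),('ntop+y',T(131,200),.070),('ntop-y',T(279,157),.070),('post1',[245,413],0),('post2',[245,465],0),('post3',[218,437],0),('post4',[275,437],0)]:
    q=atz(ct,a,z);print(n,q.round(3),np.round(inv(q),1))
for n,X in [('top -y far',(45,-90,80))]: print(proj(cs,W(p,X)),S(566,25))
np.save('p.npy',p)
E
python3 fit.py
```

```text
[ 0.55827254 -0.0124574   0.27498138] 15.75527270317899 [[-0.9, -0.0], [0.1, -0.8], [0.5, -0.5], [0.5, 1.1], [-1.4, 0.4], [1.4, 0.2], [-0.6, -0.7]]
foot+y [0.535 0.024 0.008] [-12.1  41.1]
foot-y [ 0.56  -0.062  0.008] [-11.9 -48.3]
ntop+y [0.556 0.032 0.07 ] [10.2 42.9]
ntop-y [ 0.579 -0.055  0.07 ] [  8.3 -47. ]
post1 [ 0.577 -0.141  0.   ] [ -17.2 -129. ]
post2 [ 0.574 -0.246  0.   ] [ -48.6 -228.9]
post3 [ 0.63  -0.192  0.   ] [  20.3 -192.2]
post4 [ 0.515 -0.187  0.   ] [ -89.2 -156.4]
[[166.17985433 330.62691779]] [167.46875, 329.53125]
```

The pose fit agrees with the given numbers: foot at x -12 and plate width 89 mm. I'll go over at height. After the turn, tool x will be stand +y and tool y will be stand +x.

```bash
python3 -m handwheel '[[0,0,-0.27,0],[0,0,-0.27,0],[0,0,-0.27,0],[-0.836,-0.865,-0.27,0],[-0.836,-0.865,-0.27,0],[-0.836,-0.865,-0.27,0],[-0.836,-0.865,-0.27,0],[-0.836,-0.865,-0.27,0],[-0.836,-0.865,-0.27,0],[-0.836,-0.865,-0.27,0],[-0.836,-0.865,-0.27,0],[-0.836,-0.865,-0.27,0],[-0.836,-0.865,-0.27,0]]' 0 20
python3 -m handwheel '[[-0.836,-0.865,0,0.164],[-0.836,-0.865,0,0.164],[-0.836,-0.865,0,0.164],[-0.836,-0.865,0,0.164],[-0.836,-0.865,0,0.164],[-0.836,-0.865,0,0.164],[-0.836,-0.865,0,0.164],[-0.836,-0.865,0,0.164],[-0.836,-0.865,0,0.164],[-0.836,-0.865,0,0.164],[-0.836,-0.865,0,0.164],[-0.836,-0.865,0,0.164]]'
cat > st.py <<'E'
from h import *
p=np.load('p.npy')
def stand(verbose=1):
    s=robot.get_obs(); c,n=np.cos(p[2]),np.sin(p[2]); d=(s['position'][:2]-p[:2])*1e3; F=s['ft_force']
    from scipy.spatial.transform import Rotation as R
    M=R.from_quat(s['tool_rot']).as_matrix(); 
    print('t',round(s['time'],2),'stand xyz',np.round([c*d[0]+n*d[1],-n*d[0]+c*d[1],s['position'][2]*1e3],1),'F stand',np.round([c*F[0]+n*F[1],-n*F[0]+c*F[1],F[2]],1),'tooly ang rel',round(np.degrees(np.arctan2(M[1,1],M[0,1])-p[2]),2),'w',round(s['grip_width'],4),'q6',round(s['q'][5],2))
    return s
E
python3 -c "
from st import *;stand()"
```

```text
time: 1.58
position: [0.34, 0.2835, 0.3118]
tool_rot: [0.135, 0.991, -0.001, 0.001]
ft_force: [0.9, 0.2, -0.2]
grip_width: 0.0082
grip_force: 0.0
time: 2.58
position: [0.5113, -0.028, 0.3112]
tool_rot: [0.603, 0.798, 0.0, -0.001]
ft_force: [-0.1, 0.6, 0.2]
grip_width: 0.0004
grip_force: 0.0
t 2.58 stand xyz [-49.5  -2.2 311.2] F stand [0.1 0.7 0.2] tooly ang rel 0.07 w 0.0004 q6 -0.55
```

```bash
cat > wr.py <<'E'
from st import *
import sys
from scipy.spatial.transform import Rotation as R
def W(X):
    c,s=np.cos(p[2]),np.sin(p[2]); X=np.array(X,float).reshape(-1,3)/1000; return np.c_[p[0]+c*X[:,0]-s*X[:,1],p[1]+s*X[:,0]+c*X[:,1],X[:,2]]
s=stand(); c=vision.camera('wrist'); im=c['frame'][:,:,::-1].copy()
T=np.eye(4);T[:3,:3]=R.from_quat(s['tool_rot']).as_matrix();T[:3,3]=s['position'];T=T@np.array(c['hand_eye'])
def line(a,b,col):
    q=proj(c,W([a,b]),T); cv2.line(im,*[tuple(int(round(v)) for v in u[::-1]) for u in q],col,1)
B=[(-75,-90,8),(90,-90,8),(90,90,8),(-75,90,8)]
for i in range(4): line(B[i],B[(i+1)%4],(0,255,255))
line((45,-90,80),(45,90,80),(0,255,0)); line((-65,75,53),(45,75,53),(0,0,255))
if len(sys.argv)>2:
    for x in (9,21,33,45): line((x,-15,74),(x,75,74),(255,0,255))
else:
    line((-13,-60,8),(-13,60,8),(255,0,255))
cv2.imwrite('pics/'+sys.argv[1],im)
E
python3 wr.py w1.png
```

```text
t 2.58 stand xyz [-49.5  -2.2 311.2] F stand [0.1 0.7 0.2] tooly ang rel 0.07 w 0.0004 q6 -0.55
```

View pics/w1.png

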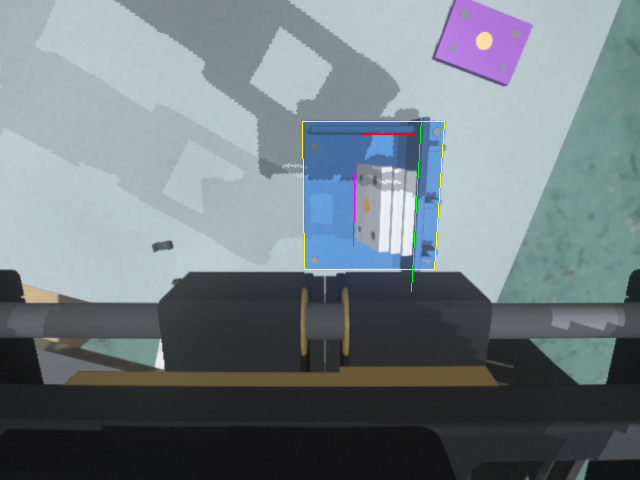

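The overlay fits: the base outline, fence and near foot (about x 355) all coincide. I'll descend to tip z 20, outside the foot.

```bash
python3 -m handwheel '[[0,0,0.94,0],[0,0,0.94,0],[0,0,0.94,0],[0,0,0.94,0],[0,0,0.94,0],[0,0,0.94,0],[0,0,0.94,0],[0,0,0.94,0],[0,0,0.94,0]]' >/dev/null; python3 -c "
from st import *;stand()"
python3 -m handwheel '[[0,0.02,0,0],[0,0.04,0,0],[0,0.06,0,0],[0,0.08,0,0],[0,0.09,0,0],[0,0.1,0,0],[0,0.1,0,0]]' >/dev/null; python3 -c "
from st import *;stand()"
```

```text
t 3.38 stand xyz [-50.2  -1.2  28.6] F stand [0.5 0.  0.3] tooly ang rel 0.15 w 0.0 q6 -0.55
t 3.97 stand xyz [-18.3  -3.5  30.1] F stand [-0.1 -0.   0.2] tooly ang rel 0.05 w 0.0005 q6 -0.52
```

```bash
python3 -m handwheel '[[0,0.006,0,0],[0,0.012,0,0],[0,0.018,0,0],[0,0.02,0,0],[0,0.02,0,0]]' >/dev/null; python3 -c "
from st import *;stand()"
python3 -m handwheel '[[0,0.005,0,0],[0,0.01,0,0],[0,0.013,0,0],[0,0.013,0,0],[0,0.013,0,0]]' >/dev/null; python3 -c "
from st import *;stand()"; python3 wr.py w2.png 1
```

```text
t 4.38 stand xyz [-14.2  -2.7  29.1] F stand [-4.   0.4  0.9] tooly ang rel 0.03 w 0.0005 q6 -0.52
t 4.8 stand xyz [-8.8 -3.4 29.5] F stand [-2.6  0.7 -0.1] tooly ang rel 0.03 w 0.0004 q6 -0.51
t 4.8 stand xyz [-8.8 -3.4 29.5] F stand [-2.6  0.7 -0.1] tooly ang rel 0.03 w 0.0004 q6 -0.51
```

View pics/w2.png

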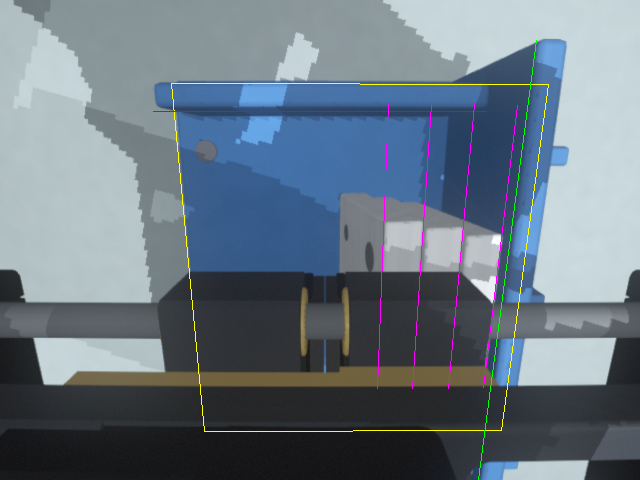

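The row is still leaning slightly: the near plate's outer face shows at (360,230). I'll keep pushing in small steps, watching the force.

```bash
for i in 1 2 3; do python3 -m handwheel '[[0,0.005,0,0],[0,0.01,0,0],[0,0.01,0,0],[0,0.01,0,0]]' >/dev/null; python3 -c "
from st import *;stand()"; done
```

```text
t 5.18 stand xyz [-7.3 -3.2 29.5] F stand [-5.  -1.1 -0.4] tooly ang rel 0.05 w 0.0002 q6 -0.51
t 5.52 stand xyz [-7.4 -3.  29.5] F stand [-11.9  -3.5   5. ] tooly ang rel 0.09 w 0.0007 q6 -0.51
t 5.85 stand xyz [-7.5 -2.8 29.5] F stand [-19.6  -6.6   9.3] tooly ang rel 0.13 w 0.0005 q6 -0.5
```

```bash
python3 wr.py w3.png 1; python3 - <<'E'
from h import *
snap('scene','s3.png'); snap('top','t3.png')
a=cv2.resize(cv2.imread('pics/w3.png')[150:420,300:580],None,fx=1.42,fy=1.42)
b=cv2.resize(cv2.imread('pics/s3.png')[160:295,278:400],None,fx=3.2,fy=3.2,interpolation=cv2.INTER_CUBIC)
o=np.zeros((440,800,3),np.uint8); o[:a.shape[0],:a.shape[1]]=a; o[:b.shape[0],400:400+b.shape[1]]=b
cv2.imwrite('pics/crop3.png',o)
E
```

```text
t 5.85 stand xyz [-7.5 -2.8 29.5] F stand [-19.6  -6.6   9.3] tooly ang rel 0.13 w 0.0005 q6 -0.5
```

View pics/crop3.png

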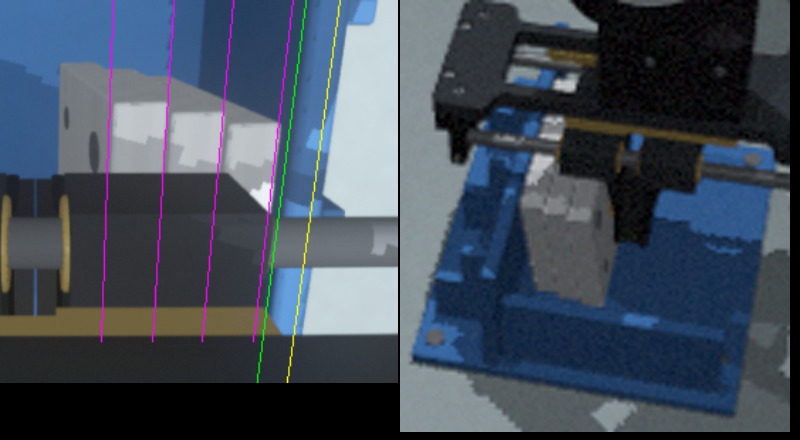

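```bash
python3 - <<'E'
from st import *
cs=vision.camera('scene'); c,s=np.cos(p[2]),np.sin(p[2])
W=lambda X:np.array([p[0]+(c*X[0]-s*X[1])/1e3,p[1]+(s*X[0]+c*X[1])/1e3,X[2]/1e3])
for X in [(9,42,8),(9,42,74),(45,42,8),(45,42,74),(33,42,74),(21,42,74)]:
    r,q=proj(cs,W(X))[0]; print(X,'crop',round(400+(q-278)*3.2),round((r-160)*3.2))
E
```

```text
(9, 42, 8) crop 585 304
(9, 42, 74) crop 589 220
(45, 42, 8) crop 517 293
(45, 42, 74) crop 517 209
(33, 42, 74) crop 541 213
(21, 42, 74) crop 565 216
```

The tops are on the backstop line, but the feet are still about 10 mm out (crop: bottom edge at 605, upright would be 585). The wide finger carriage (crop (600,150)) has reached the plate tops and is blocking the push. I'll back off and turn 90° so the carriage lies along the plates, then push again slightly higher.

```bash
python3 -m handwheel '[[0,-0.05,0,0],[0,-0.1,0,0],[0,-0.14,-0.02,0],[0,-0.14,-0.02,0.25],[0,-0.14,-0.02,0.25],[0,-0.14,-0.02,0.25],[0,-0.14,-0.02,0.25],[0,-0.14,-0.02,0.25],[0,-0.14,-0.02,0.25],[0,-0.14,-0.02,0.25],[0,-0.14,-0.02,0.25],[0,-0.14,-0.02,0.25],[0,-0.14,-0.02,0.25],[0,-0.14,-0.02,0.25],[0,-0.14,-0.02,0.25],[0,-0.14,-0.02,0.25],[0,-0.14,-0.02,0.25],[0,-0.14,-0.02,0.25],[0,-0.14,-0.02,0.25]]' >/dev/null; python3 -c "
from st import *;stand()"
```

```text
t 7.63 stand xyz [-41.4  -3.7  35.8] F stand [-0.3  0.4  1. ] tooly ang rel -89.88 w 0.0009 q6 1.03
```

```bash
python3 -m handwheel '[[0.03,0,0,0],[0.06,0,0,0],[0.075,0,0,0],[0.085,0,0,0],[0.09,0,0,0],[0.09,0,0,0]]' >/dev/null; python3 -c "
from st import *;stand()"
for i in 1 2 3; do python3 -m handwheel '[[0.005,0,0,0],[0.01,0,0,0],[0.015,0,0,0],[0.015,0,0,0]]' >/dev/null; python3 -c "
from st import *;stand()"; done
```

```text
t 8.13 stand xyz [-14.8  -3.2  35.5] F stand [-0.1 -0.3  0.6] tooly ang rel -89.93 w 0.0005 q6 1.05
t 8.47 stand xyz [-11.2  -3.1  35.5] F stand [-1.3 -0.1 -1.6] tooly ang rel -89.96 w 0.0007 q6 1.06
t 8.8 stand xyz [-6.3 -3.1 35.5] F stand [-1.3 -0.1  1.2] tooly ang rel -89.97 w 0.0008 q6 1.06
t 9.13 stand xyz [-2.2 -3.1 35.3] F stand [-3.2 -0.8 -0. ] tooly ang rel -89.95 w 0.0007 q6 1.07
```

```bash

for i in 1 2 ; do python3 -m handwheel '[[0.004,0,0,0],[0.007,0,0,0],[0.007,0,0,0],[0.007,0,0,0]]' >/dev/null; python3 -c "
from st import *;stand()"; done; cat > sc.py <<'E'
from st import *
import sys
cs=snap('scene','tmp.png'); im=cv2.imread('pics/tmp.png'); c,s=np.cos(p[2]),np.sin(p[2])
y=float(sys.argv[2])
W=lambda X:np.array([p[0]+(c*X[0]-s*X[1])/1e3,p[1]+(s*X[0]+c*X[1])/1e3,X[2]/1e3])
b=cv2.resize(im[160:295,278:400],None,fx=4.4,fy=4.4,interpolation=cv2.INTER_CUBIC)
f=lambda X:tuple(int(v) for v in ((proj(cs,W(X))[0]-[160,278]+.5)*4.4-.5)[::-1])
for x in (9,45): cv2.line(b,f((x,y,8)),f((x,y,74)),(0,255,255),1)
cv2.line(b,f((9,y,74)),f((9,y-90,74)),(0,255,255),1)
cv2.imwrite('pics/'+sys.argv[1],b)
E
python3 sc.py s4.png 42
```

```text
t 9.47 stand xyz [-2.2 -3.1 35.3] F stand [-8.3 -2.5  3.3] tooly ang rel -89.94 w 0.0003 q6 1.07
t 9.8 stand xyz [-2.4 -2.8 35.2] F stand [-13.2  -3.5   6. ] tooly ang rel -89.9 w 0.0007 q6 1.07
```

View pics/s4.png

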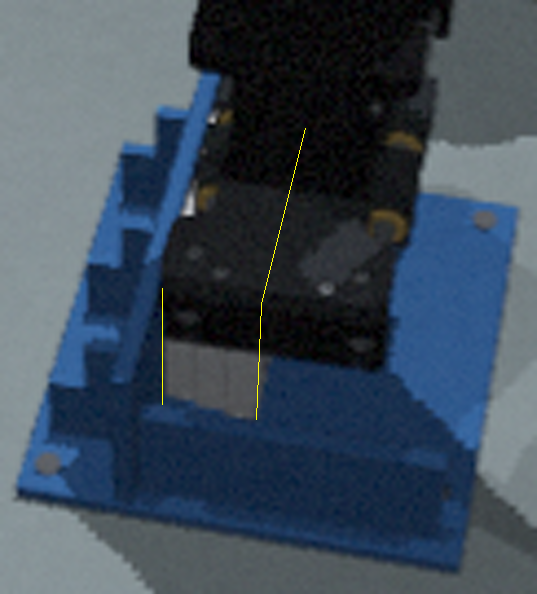

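The row is upright: the plate edges at 165 and 258 follow the yellow verticals. I'll retract, raise, turn back clear of the post, then go to the -y ends.

```bash
python3 -m handwheel '[[-0.08,0,0,0],[-0.15,0,0,0],[-0.15,0,-0.1,0],[-0.15,0,-0.2,-0.02],[-0.15,0,-0.3,-0.04],[-0.1,0,-0.3,-0.25],[-0.1,0,-0.3,-0.25],[0,0,-0.3,-0.25],[0,0,-0.3,-0.25],[0,0,-0.3,-0.25],[0,0,-0.3,-0.25],[0,0,-0.3,-0.25],[0,0,-0.3,-0.25],[0,0,-0.3,-0.25],[0.08,0.1,-0.3,-0.25],[0.08,0.2,-0.3,-0.25],[0.08,0.225,-0.3,-0.25],[0.08,0.225,-0.3,-0.25],[0.08,0.225,-0.3,-0.25]]' >/dev/null; python3 wr.py w5.png 1
```

```text
t 11.43 stand xyz [ 26.6 -70.7 125.5] F stand [-0.2  0.7  0.6] tooly ang rel -0.09 w 0.0009 q6 -0.58
```

View pics/w5.png

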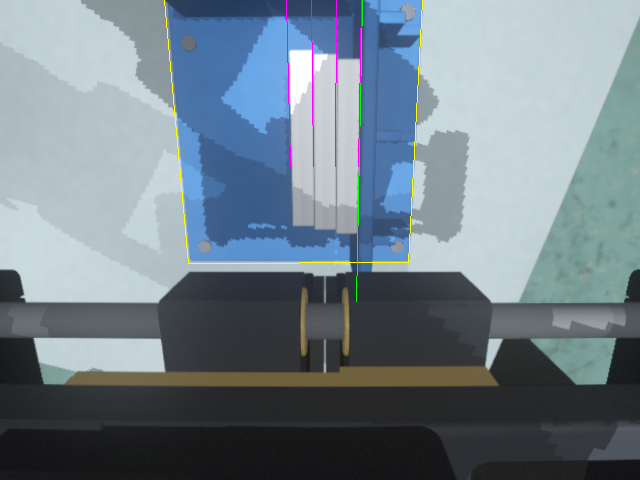

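The plates stand upright and flush: the tops follow the magenta lines. Their -y ends lie at rows 226–233, which is y about -46 to -50. I'll descend and push along +y with the fingers slightly open to bear on all three.

```bash
python3 -m handwheel '[[0,0,0.12,0],[0,0,0.22,0],[0,0,0.26,0],[0,0,0.26,0],[0,0,0.26,0]]' 4 >/dev/null;  python3 -c "
from st import *;stand()"
python3 -m handwheel '[[0.02,0,0,0],[0.03,0,0,0],[0.04,0,0,0],[0.05,0,0,0],[0.06,0,0,0],[0.07,0,0,0],[0.08,0,0,0],[0.085,0,0,0]]' >/dev/null;  python3 -c "
from st import *;stand()"
python3 -m handwheel '[[0.01,0,0,0],[0.02,0,0,0],[0.03,0,0,0],[0.04,0,0,0],[0.05,0,0,0],[0.055,0,0,0],[0.055,0,0,0]]' >/dev/null;  python3 -c "
from st import *;stand()"
```

```text
t 11.9 stand xyz [ 26.3 -69.7  47.4] F stand [-0.3  0.2  0.5] tooly ang rel 0.07 w 0.0037 q6 -0.58
t 12.57 stand xyz [ 26.6 -45.   47.8] F stand [ 0.5 -1.5  1.8] tooly ang rel 0.04 w 0.0034 q6 -0.54
t 13.15 stand xyz [ 26.1 -27.9  47.3] F stand [0.1 0.1 0.5] tooly ang rel 0.04 w 0.0035 q6 -0.52
```

```bash
for i in 1 2 3; do python3 -m handwheel '[[0.003,0,0,0],[0.007,0,0,0],[0.007,0,0,0],[0.007,0,0,0]]' >/dev/null;  python3 -c "
from st import *;stand()"; done
```

```text
t 13.48 stand xyz [ 26.2 -26.3  47.3] F stand [ 0.1 -0.9 -0.2] tooly ang rel 0.02 w 0.0037 q6 -0.52
t 13.82 stand xyz [ 26.7 -25.3  47.6] F stand [ 0.1 -5.  -2. ] tooly ang rel 0.04 w 0.0037 q6 -0.51
t 14.15 stand xyz [ 27.3 -25.3  47.9] F stand [ -1.4 -10.5  -0.8] tooly ang rel 0.08 w 0.003 q6 -0.51
```

The fence contact is felt at the expected y of -25. I'll press once more, back off and check.

```bash
python3 -m handwheel '[[0.008,0,0,0],[0.012,0,0,0],[0.012,0,0,0],[0.012,0,0,0]]' >/dev/null;  python3 -c "
from st import *;stand()"; python3 -m handwheel '[[0.0,0,0,0],[-0.02,0,0,0],[-0.05,0,0,0],[-0.1,0,0,0],[-0.15,0,-0.05,0],[-0.16,0,-0.15,0],[-0.16,0,-0.25,0],[-0.16,0,-0.3,0],[-0.16,0,-0.3,0],[-0.16,0,-0.3,0]]' 0 >/dev/null;python3 wr.py w6.png 1
python3 - <<'E'
import cv2,numpy as np
a=cv2.imread('pics/w6.png')[0:260,150:430]; cv2.imwrite('pics/w6c.png',cv2.resize(a,None,fx=2.3,fy=2.3,interpolation=cv2.INTER_CUBIC))
E
```

```text
t 14.48 stand xyz [ 27.4 -25.1  48.4] F stand [ -4.1 -20.1  -0.7] tooly ang rel 0.17 w 0.0032 q6 -0.5
t 15.32 stand xyz [ 26.4 -66.2 138. ] F stand [-1.  -0.2 -0. ] tooly ang rel 0.05 w 0.0004 q6 -0.58
```

View pics/w6c.png

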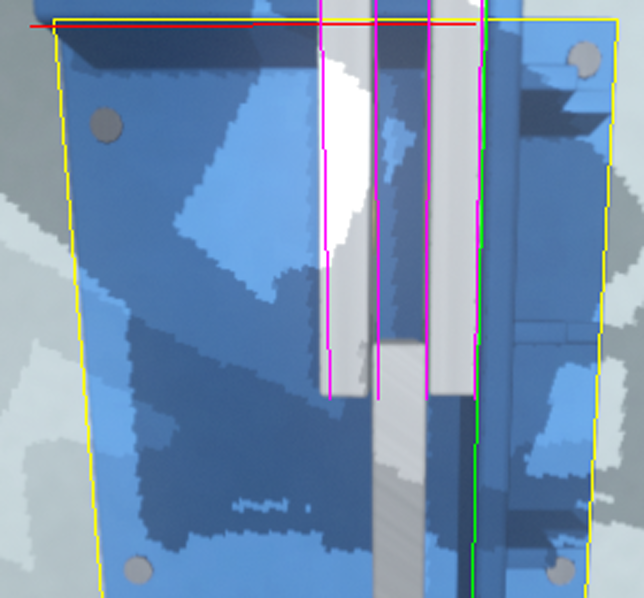

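The near and far plates are flush with the fence (ends on the magenta end at row 397). The middle one reaches much further to -y: its +y end is at row 342 of the crop. I'll make one composite of all cameras to see how it sits.

```bash
python3 - <<'E'
from h import *
snap('scene','s7.png'); snap('top','t7.png')
w=cv2.resize(cv2.imread('pics/w6.png'),(400,300)); 
s=cv2.resize(cv2.imread('pics/s7.png')[120:300,270:420],(400,480),interpolation=cv2.INTER_CUBIC)
t=cv2.resize(cv2.imread('pics/t7.png')[190:310,280:440],(400,300),interpolation=cv2.INTER_CUBIC)
o=np.zeros((600,800,3),np.uint8);o[:300,:400]=w;o[300:,:400]=t;o[:480,400:]=s
cv2.imwrite('pics/c7.png',o)
E
```

```text
(no output)
```

View pics/c7.png

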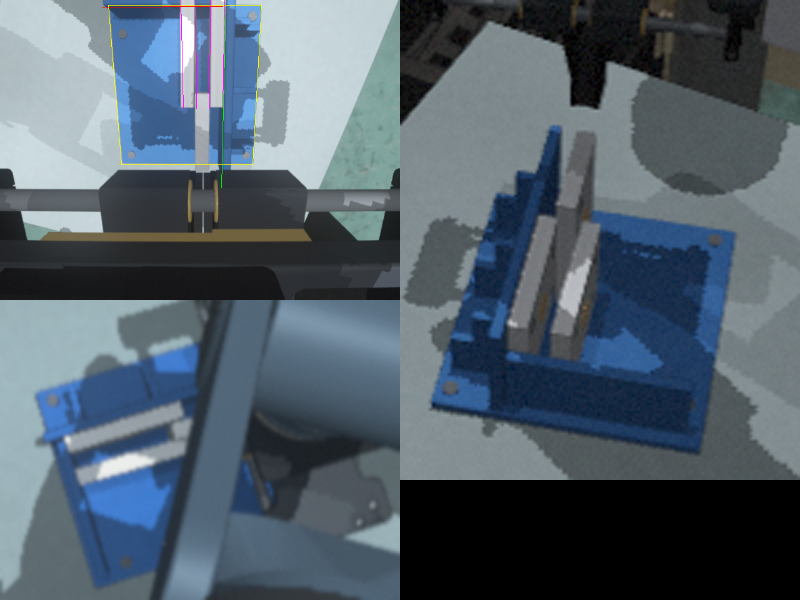

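```bash
python3 - <<'E'
from st import *
cs=vision.camera('scene'); c,s=np.cos(p[2]),np.sin(p[2])
W=lambda X:np.array([p[0]+(c*X[0]-s*X[1])/1e3,p[1]+(s*X[0]+c*X[1])/1e3,X[2]/1e3])
for dz in (0,20,40):
  for X in [(33,-2,74+dz),(21,-2,74+dz),(33,-92,74+dz),(21,-92,74+dz),(21,-2,8+dz)]:
    r,q=proj(cs,W(X))[0]; print(X,'comp',round(400+(q-270)*2.667),round((r-120)*2.667))
r,q=proj(cs,W((26,-66,130)))[0]; print('tip',round(400+(q-270)*2.667),round((r-120)*2.667))
stand()
im=cv2.imread('pics/s7.png')
E
```

```text
(33, -2, 74) comp 553 230
(21, -2, 74) comp 573 233
(33, -92, 74) comp 580 131
(21, -92, 74) comp 599 133
(21, -2, 8) comp 570 304
(33, -2, 94) comp 554 207
(21, -2, 94) comp 574 210
(33, -92, 94) comp 581 107
(21, -92, 94) comp 600 110
(21, -2, 28) comp 571 283
(33, -2, 114) comp 554 183
(21, -2, 114) comp 575 186
(33, -92, 114) comp 582 83
(21, -92, 114) comp 601 86
(21, -2, 48) comp 572 262
tip 587 93
t 15.52 stand xyz [ 25.3 -65.9 135.8] F stand [-0.6  0.2 -0.4] tooly ang rel 0.05 w 0.0002 q6 -0.58
```

The middle plate has rolled 90° and now stands on its end, 90 tall. Its top edge in the scene view runs 72 rows where a lying 90 mm edge would give 98, and its top is near z 98. I'll measure it properly before righting it.

```bash
python3 - <<'E'
from st import *
from scipy.spatial.transform import Rotation as R
cs=vision.camera('scene'); s=stand(); c,n=np.cos(p[2]),np.sin(p[2])
w=vision.camera('wrist')
def S(q): d=(q[:2]-p[:2])*1e3; return np.round([c*d[0]+n*d[1],-n*d[0]+c*d[1]],1)
for x,y in [(570,133),(593,131),(556,205),(578,208)]:
    px=[120+y/2.667,270+(x-400)/2.667]
    print('scene',x,y,*[S(atz(cs,px,z)) for z in (.074,.098)])
T=np.eye(4);T[:3,:3]=R.from_quat(s['tool_rot']).as_matrix();T[:3,3]=s['position'];T=T@np.array(w['hand_eye'])
for x,y in [(373,342),(425,342),(320,395),(367,395),(430,395),(475,395)]:
    print('wrist',x,y,*[S(atz(w,[y/2.3,150+x/2.3],z,T)) for z in (.074,.098)])
# sub-pixel scene edges: save outline
for l in ('plate_mid_centre',):
    for r in vision.outline_of('scene',l):
        m=r['mask'];ys,xs=np.where(m);print(l,round(r['conf'],2),np.round(r['point']),m.sum(),ys.min(),ys.max(),xs.min(),xs.max())
E
```

```text
t 15.57 stand xyz [ 25.5 -66.  135.9] F stand [-0.4 -0.1  0.4] tooly ang rel 0.05 w 0.0003 q6 -0.58
scene 570 133 [ 39.1 -88.4] [ 34.9 -63. ]
scene 593 131 [ 25.  -93.4] [ 21.3 -67.7]
scene 556 205 [ 35.4 -23.2] [31.4 -0.2]
scene 578 208 [ 21.8 -23.5] [18.2 -0.5]
wrist 373 342 [19.1 -1.4] [19.9 -1. ]
wrist 425 342 [31.7 -1.4] [31. -1.]
wrist 320 395 [  6. -14.] [  8.3 -12.3]
wrist 367 395 [ 17.5 -14. ] [ 18.5 -12.3]
wrist 430 395 [ 33. -14.] [ 32.2 -12.3]
wrist 475 395 [ 44. -14.] [ 42.  -12.3]
plate_mid_centre 0.84 [195. 334.] 545 170 232 328 343
plate_mid_centre 0.61 [312. 244.] 2392 282 339 209 281
```

At z 98 everything agrees: y -66..-1, x about 20..32. I still need to know which way it rolled. From the side, the wrist camera will see its face and the near plate's face in one picture, and I'll compare them numerically.

```bash
python3 -m handwheel '[[0,-0.13,-0.05,0],[0,-0.25,-0.1,0],[-0.02,-0.37,-0.15,0],[-0.03,-0.4,-0.15,0],[-0.03,-0.4,-0.15,0],[-0.03,-0.4,-0.15,0]]' >/dev/null
cat > face.py <<'E'
from st import *
from scipy.spatial.transform import Rotation as R
s=stand(); w=vision.camera('wrist'); np.save('w8.npy',w['frame'])
T=np.eye(4);T[:3,:3]=R.from_quat(s['tool_rot']).as_matrix();T[:3,3]=s['position'];T=T@np.array(w['hand_eye'])
c,n=np.cos(p[2]),np.sin(p[2])
def S(q): d=(q[:2]-p[:2])*1e3; return np.round([c*d[0]+n*d[1],-n*d[0]+c*d[1]],1)
print('cam',S(T[:2,3]),T[2,3])
def W(X): X=np.array(X,float)/1e3; return np.c_[p[0]+c*X[:,0]-n*X[:,1],p[1]+n*X[:,0]+c*X[:,1],X[:,2]]
g=cv2.cvtColor(w['frame'],cv2.COLOR_RGB2GRAY)
def rect(x,y0,y1,z0,z1,st=3):
    Y,Z=np.meshgrid(np.arange(y0+st/2,y1,st),np.arange(z1-st/2,z0,-st))
    q=proj(w,W(np.c_[np.full(Y.size,x),Y.ravel(),Z.ravel()]),T).astype(np.float32)
    print('rows',q[:,0].min(),q[:,0].max(),'cols',q[:,1].min(),q[:,1].max())
    return cv2.remap(w['frame'],q[:,1].reshape(Y.shape),q[:,0].reshape(Y.shape),cv2.INTER_LINEAR)
def show(a):
    g=a.mean(2); 
    for r in g: print(''.join('%4d'%v for v in r))
E
python3 - <<'E'
from face import *
print('near (left -y, right +y, top first)'); show(rect(8,-15,75,8,74))
print('mid'); show(rect(20.5,-66,-1,8,98))
E
```

```text
t 16.17 stand xyz [-93.  -76.5 182.6] F stand [ 0.4 -1.2 -0.1] tooly ang rel -0.06 w 0.0006 q6 -0.72
cam [-92.9  -8.3] 0.3376190605078438
near (left -y, right +y, top first)
rows 8.381218 149.69998 cols 443.13907 483.24316
 156 157 148 162 181 176 176 161 168 160 161 160 152 159 146 151 144 144 142 136 138 134 132 132 127 129 126 127 128 128
 123 122 123 123 126 128 125 129 130 126 130 128 130 130 126 130 127 129 130 127 129 129 127 130 127 129 127 125 127 125
 120 121 121 122 123 127 123 126 128 125 129 127 127 129 126 128 126 126 129 126 129 127 127 129 121 126 127 125 126 124
 119 120 120 121 118 127 123 124 126 123 127 124 126 127 126 128 127 126 128 126 128 125 125 122 100  99 116 123 125 124
 117 119 120 116  97  95 107 124 126 123 127 124 127 127 124 128 128 125 128 127 127 127 124 113  93  92  98 123 125 124
 118 120 119 106  89  91  94 124 125 123 125 124 125 127 124 126 127 124 127 127 127 127 125 123  95  97 107 123 125 123
 117 119 119 115  93  93 105 124 126 125 126 126 125 127 125 127 127 125 127 127 127 127 124 126 114 115 121 124 126 122
 118 120 120 120 113 114 121 1
[... 3807 characters left out ...]
1 121 122 121 121 122 121 120 121 121 120 124 120 122 123 121 121 120 122 120
 123 122 121 120 121 120 120 121 121 120 122 122 121 124 121 120 119 119 119 120 120 108
 123 122 121 111 108 114 120 122 120 121 121 121 121 123 122 100  90 119 119 120 117  92
 122 123 120  97  85 106 120 122 120 121 121 121 121 123 122  87  85 118 119 119 116  90
 123 122 120 104  94 113 120 122 121 121 120 121 121 123 122  97  92 119 119 120 119  98
 122 121 120 116 113 117 120 121 121 121 120 121 122 123 122 114 110 119 120 120 120 117
 121 122 120 119 120 118 120 122 122 122 121 122 123 122 122 121 119 119 120 120 121 120
 126 129 129 127 128 117 129 129 131 130 128 131 131 126 132 132 126 119 120 120 121 121
```

Comparing the two faces:
- **Near plate:** the wide bores are at its top.
- **Middle plate:** the wide bores are at its +y side, so its top now faces +y and it stands on its +y end. It was lifted by the -y end.

To right it, I'll pinch the upper +y corner lightly and lift, letting it swing about the pads. Then I'll lower it with the hand going -y, keeping the foot corner in the slot.

```bash
python3 -m handwheel '[[0.1,0.13,0,0],[0.2,0.26,0,0],[0.235,0.398,0,0],[0.235,0.398,0,0],[0.235,0.398,0,0],[0.235,0.398,0,0]]' 18 4 >/dev/null; python3 -c "
from st import *;stand()"; python3 -m handwheel '[[0,0,0.1,0],[0,0,0.2,0],[0,0,0.28,0],[0,0,0.318,0],[0,0,0.318,0]]' >/dev/null; python3 -c "
from st import *;stand()"
```

```text
t 16.72 stand xyz [ 27.   -4.2 181.3] F stand [-0.1 -1.1  0.3] tooly ang rel 0.21 w 0.0154 q6 -0.48
t 17.13 stand xyz [23.3 -4.9 84.4] F stand [-0.2  0.7 -0.3] tooly ang rel -0.02 w 0.0158 q6 -0.48
```

```bash
python3 -m handwheel '[[0,0,0,0],[0,0,0,0],[0,0,0,0],[0,0,0,0]]' 0 4 ; python3 -c "
from st import *;stand()"
```

```text
time: 17.47
position: [0.5852, -0.0108, 0.0883]
tool_rot: [0.603, 0.798, 0.0, 0.001]
ft_force: [-0.2, -0.0, -2.3]
grip_width: 0.0119
grip_force: 4.0
t 17.47 stand xyz [26.4 -5.7 88.3] F stand [-0.2  0.  -2.3] tooly ang rel 0.03 w 0.0119 q6 -0.48
```

```bash
python3 -m handwheel '[[0,0,-0.02,0],[0,0,-0.04,0],[0,0,-0.06,0],[0,0,-0.08,0],[0,0,-0.08,0],[0,0,-0.08,0],[0,0,-0.08,0]]' >/dev/null; cat > chk.py <<'E'
from face import *
# ascii of wrist view of plate region: silver mask on plane x=20.5, y -130..40
Y,Z=np.meshgrid(np.arange(-110,30,5),np.arange(130,0,-6))
q=proj(w,W(np.c_[np.full(Y.size,20.5),Y.ravel(),Z.ravel()]),T)
cs=vision.camera('scene')
def asc(c,T,x):
    q=proj(c,W(np.c_[np.full(Y.size,x),Y.ravel(),Z.ravel()]),T).astype(np.float32)
    a=cv2.remap(c['frame'],q[:,1].reshape(Y.shape),q[:,0].reshape(Y.shape),cv2.INTER_LINEAR).astype(int)
    for zz,r in zip(Z[:,0],a): print('%4d '%zz+''.join('B' if b-rr>30 else ('#' if rr<60 else ('o' if rr>=95 and abs(rr-b)<25 else '.')) for rr,g,b in r))
for r in vision.outline_of('scene','plate_mid_centre'):
    m=r['mask'];ys,xs=np.where(m);print(round(r['conf'],2),np.round(r['point']),m.sum(),ys.min(),ys.max(),xs.min(),xs.max())
cv2.imwrite('pics/sx.png',cs['frame'][:,:,::-1])
print('scene on x=33 plane, y -110..25'); asc(cs,None,33)
E
python3 chk.py
```

```text
t 18.05 stand xyz [ 25.7  -5.3 111.2] F stand [-0.1 -0.1 -2.8] tooly ang rel 0.04 w 0.0117 q6 -0.48
cam [25.9 62.8] 0.26630975136105856
0.94 [312. 246.] 2308 283 339 210 281
0.92 [206. 330.] 459 178 238 324 339
scene on x=33 plane, y -110..25
 130 ##########.ooo##ooo.########
 124 ########.ooo.##ooo.#########
 118 #######.ooo###oooo.#######BB
 112 ######.ooo##.ooooo..#####BB.
 106 ####.ooo.##oooooo.o..###BBoo
 100 ###.ooo###oooooo.oo...###.oo
  94 ##....##.ooooo..oo.o.....ooo
  88 ..#####.ooooo....ooo.....o..
  82 ######.ooooo....ooo..o..o...
  76 ######.oooo.....oooooo.o....
  70 ######.oo..oo...ooooooo.....
  64 ######.o..oo...oo....oo.....
  58 ######....oo...o.o.ooooo....
  52 ######....oo..o.o.oooooo....
  46 ######....ooo..o...oooooooo.
  40 #######...oooooooooo.ooooooo
  34 #######..ooooooooooooooooooo
  28 #######..oooooooooooooooooo.
  22 #######....oooooooooooooooo.
  16 ######....o.oooooooooooooo##
  10 ######......oooooooooooooB#B
   4 #####.......ooooooooooooBBBB
```

```bash
python3 - <<'E'
from face import *
cs=vision.camera('scene')
ms=vision.outline_of('scene','plate_mid_centre'); m=[r['mask'] for r in ms if 310<r['point'][1]<360][0]
for y in range(175,242,3): 
    xs=np.where(m[y])[0]; print(y,(xs.min(),xs.max()) if len(xs) else '',end=' ')
print()
def box(th,P):
    t=np.radians(th); pts=[]
    for x in (20,32):
        for dy,dz in [(8,8),(8,-82),(-58,-82),(-58,8)]:
            # rotate +y -> +z
            pts.append((x,P[0]+dy*np.cos(t)-dz*np.sin(t),P[1]+dy*np.sin(t)+dz*np.cos(t)))
    return np.array(pts)
Ys,Xs=np.mgrid[0:480,0:640]
for lab,P in (('lifted',(-9,114)),('floor',(-9,90))):
  for th in (0,20,37,50,70):
    b=box(th,P); q=proj(cs,W(b)); h=cv2.convexHull(q[:,::-1].astype(np.float32)); k=np.zeros((480,640),np.uint8); cv2.fillPoly(k,[h.astype(int)],1)
    ins=(m&(k>0)).sum()/m.sum(); print(lab,th,'zmin',b[:,2].min().round(),'bbox',q.min(0).round(),q.max(0).round(),'mask inside',ins.round(2))
E
```

```text
t 18.2 stand xyz [ 25.5  -5.2 110.8] F stand [ 0.   0.5 -2.9] tooly ang rel 0.03 w 0.012 q6 -0.48
cam [25.8 62.8] 0.2658892436400122
175  178 (np.int64(334), np.int64(336)) 181 (np.int64(332), np.int64(336)) 184 (np.int64(330), np.int64(336)) 187 (np.int64(330), np.int64(335)) 190 (np.int64(329), np.int64(335)) 193 (np.int64(329), np.int64(335)) 196 (np.int64(329), np.int64(335)) 199 (np.int64(328), np.int64(337)) 202 (np.int64(328), np.int64(338)) 205 (np.int64(327), np.int64(337)) 208 (np.int64(327), np.int64(336)) 211 (np.int64(327), np.int64(335)) 214 (np.int64(326), np.int64(334)) 217 (np.int64(326), np.int64(333)) 220 (np.int64(326), np.int64(332)) 223 (np.int64(325), np.int64(331)) 226 (np.int64(325), np.int64(331)) 229 (np.int64(325), np.int64(330)) 232 (np.int64(324), np.int64(329)) 235 (np.int64(324), np.int64(329)) 238 (np.int64(324), np.int64(327)) 241  
lifted 0 zmin 32.0 bbox [158. 327.] [225. 344.] mask inside 0.78
lifted 20 zmin 17.0 bbox [167. 324.] [235. 343.] mask inside 0.95
lifted 37 zmin 14.0 bbox [177. 322.] [239. 342.] mask inside 0.99
lifted 50 zmin 17.0 bbox [180. 320.] [239. 341.] mask inside 0.97
lifted 70 zmin 31.0 bbox [179. 319.] [248. 339.] mask inside 0.98
floor 0 zmin 8.0 bbox [168. 327.] [235. 343.] mask inside 0.84
floor 20 zmin -7.0 bbox [178. 324.] [244. 343.] mask inside 0.95
floor 37 zmin -10.0 bbox [187. 322.] [248. 342.] mask inside 0.86
floor 50 zmin -7.0 bbox [191. 320.] [248. 340.] mask inside 0.83
floor 70 zmin 7.0 bbox [190. 319.] [257. 339.] mask inside 0.86
```

The plate swung as hoped: the 37° model matches (mask rows 178–239). I'll shift +y 25 mm, touch the corner down, then lead the hand -y and down.

```bash
python3 -m handwheel '[[0.03,0,0,0],[0.06,0,0,0],[0.083,0,0,0],[0.083,0,0,0],[0.083,0,0,0],[0.083,0,0.01,0],[0.083,0,0.02,0],[0.083,0,0.024,0]]' >/dev/null; python3 -c "
from st import *;stand()"; python3 -m handwheel '[[-0.03,0,0,0],[-0.06,0,0.003,0],[-0.09,0,0.009,0],[-0.117,0,0.018,0],[-0.117,0,0.018,0]]' >/dev/null
cat > th.py <<'E'
from face import *
cs=vision.camera('scene')
ms=[r['mask'] for r in vision.outline_of('scene','plate_mid_centre') if 310<r['point'][1]<370]
print(len(ms)); m=ms[0]; ys,xs=np.where(m); print(ys.min(),ys.max(),xs.min(),xs.max(),m.sum())
st=s['position'];P0=S(st[:2])[1]-3; Pz=st[2]*1e3+3
res=[]
for th in range(0,95,5):
    t=np.radians(th); b=np.array([(x,P0+dy*np.cos(t)-dz*np.sin(t),Pz+dy*np.sin(t)+dz*np.cos(t)) for x in (20,32) for dy,dz in [(8,8),(8,-82),(-58,-82),(-58,8)]])
    q=proj(cs,W(b)); k=np.zeros((480,640),np.uint8); cv2.fillPoly(k,[cv2.convexHull(q[:,::-1].astype(np.float32)).astype(int)],1)
    print(th,'zmin %.0f'%b[:,2].min(),q.min(0).round(),q.max(0).round(),'in %.2f iou %.2f'%((m&(k>0)).sum()/m.sum(),(m&(k>0)).sum()/(m|(k>0)).sum()))
E
python3 th.py
```

```text
t 19.02 stand xyz [ 26.4  19.1 104.4] F stand [0.6 0.7 4.1] tooly ang rel 0.02 w 0.0121 q6 -0.45
t 19.43 stand xyz [ 26.2 -18.6  98.2] F stand [ 0.4 -1.6  2.7] tooly ang rel -0.09 w 0.012 q6 -0.5
cam [26.3 49.8] 0.25317196600462877
1
180 237 323 338 500
0 zmin 19 [158. 329.] [225. 345.] in 0.68 iou 0.36
5 zmin 14 [161. 328.] [227. 345.] in 0.74 iou 0.40
10 zmin 10 [163. 327.] [230. 344.] in 0.72 iou 0.40
15 zmin 7 [165. 326.] [232. 344.] in 0.78 iou 0.43
20 zmin 4 [168. 326.] [234. 344.] in 0.84 iou 0.48
25 zmin 2 [170. 325.] [235. 344.] in 0.89 iou 0.53
30 zmin 1 [173. 324.] [237. 344.] in 0.90 iou 0.56
35 zmin 1 [176. 324.] [238. 343.] in 0.95 iou 0.60
40 zmin 1 [179. 323.] [238. 343.] in 0.99 iou 0.66
45 zmin 2 [181. 322.] [238. 342.] in 0.99 iou 0.66
50 zmin 4 [180. 322.] [238. 342.] in 0.99 iou 0.67
55 zmin 7 [180. 321.] [241. 342.] in 1.00 iou 0.69
60 zmin 10 [180. 321.] [243. 341.] in 1.00 iou 0.65
65 zmin 14 [180. 321.] [245. 341.] in 1.00 iou 0.63
70 zmin 19 [179. 321.] [247. 340.] in 1.00 iou 0.59
75 zmin 24 [179. 320.] [248. 340.] in 1.00 iou 0.60
80 zmin 30 [179. 320.] [249. 339.] in 1.00 iou 0.60
85 zmin 36 [179. 320.] [249. 339.] in 1.00 iou 0.56
90 zmin 43 [179. 320.] [249. 339.] in 1.00 iou 0.57
```

The rotation is going the right way, about 55° now. I'll continue the arc to flat.

```bash
python3 -m handwheel '[[-0.028,0,0.012,0],[-0.053,0,0.027,0],[-0.08,-0.003,0.043,0],[-0.103,-0.005,0.06,0],[-0.103,-0.005,0.06,0]]' >/dev/null; python3 -c "
from st import *;stand()"; python3 -m handwheel '[[-0.015,0,0.013,0],[-0.03,0,0.026,0],[-0.04,0,0.04,0],[-0.047,0,0.05,0],[-0.05,0,0.05,0]]' >/dev/null; python3 th.py
```

```text
t 20.0 stand xyz [ 23.5 -47.6  78.8] F stand [ 0.5 -0.7 -0.2] tooly ang rel -0.06 w 0.012 q6 -0.55
t 20.42 stand xyz [ 23.7 -61.3  64.5] F stand [ 1.   0.2 -1.6] tooly ang rel 0.01 w 0.0121 q6 -0.57
cam [24.1  6.7] 0.21967555446809195
1
176 236 328 343 429
0 zmin -14 [157. 333.] [220. 348.] in 0.66 iou 0.35
5 zmin -19 [159. 332.] [222. 348.] in 0.70 iou 0.36
10 zmin -23 [161. 332.] [224. 348.] in 0.75 iou 0.41
15 zmin -27 [163. 331.] [226. 348.] in 0.80 iou 0.44
20 zmin -29 [166. 330.] [228. 348.] in 0.81 iou 0.45
25 zmin -31 [168. 330.] [230. 347.] in 0.86 iou 0.49
30 zmin -33 [171. 329.] [231. 347.] in 0.90 iou 0.52
35 zmin -33 [174. 328.] [231. 347.] in 0.89 iou 0.54
40 zmin -33 [176. 328.] [232. 346.] in 0.93 iou 0.58
45 zmin -31 [178. 327.] [232. 346.] in 0.90 iou 0.58
50 zmin -30 [178. 327.] [232. 346.] in 0.93 iou 0.59
55 zmin -27 [177. 326.] [235. 345.] in 0.95 iou 0.60
60 zmin -24 [177. 326.] [237. 345.] in 0.96 iou 0.60
65 zmin -20 [177. 326.] [239. 344.] in 0.98 iou 0.56
70 zmin -15 [177. 326.] [240. 344.] in 0.97 iou 0.56
75 zmin -10 [176. 326.] [242. 343.] in 0.98 iou 0.55
80 zmin -4 [176. 326.] [242. 343.] in 0.97 iou 0.53
85 zmin 3 [176. 326.] [242. 343.] in 0.97 iou 0.54
90 zmin 10 [176. 325.] [242. 343.] in 0.96 iou 0.52
```

```bash
python3 -m handwheel '[[0,0,0.004,0],[0,0,0.008,0],[0,0,0.008,0]]' >/dev/null; python3 -c "
from st import *;stand()"; python3 -m handwheel '[[0.015,0,0,0],[0.03,0,0,0],[0.045,0,0,0],[0.06,0,0,0],[0.075,0,0,0],[0.085,0,0,0],[0.085,0,0,0]]' - 8 >/dev/null; python3 -c "
from st import *;stand()"
```

```text
t 20.82 stand xyz [ 24.3 -61.4  63.6] F stand [-0.5 -0.3  1.4] tooly ang rel 0.06 w 0.012 q6 -0.57
t 21.4 stand xyz [ 24.7 -35.1  63.6] F stand [1.7 0.6 4.9] tooly ang rel 0.06 w 0.0119 q6 -0.53
```

```bash
python3 -m handwheel '[[0,0,0,0],[0,0,0,0],[0,0,0,0],[0,0,-0.05,0],[0,0,-0.15,0],[-0.05,0,-0.22,0],[-0.12,0,-0.22,0],[-0.12,0,-0.22,0]]' 19 >/dev/null
cat > tops.py <<'E'
from face import *
def tops(z=74):
    X,Yy=np.meshgrid(np.arange(-4,49,1.5),np.arange(78,-80,-4))
    q=proj(w,W(np.c_[X.ravel(),Yy.ravel(),np.full(X.size,z)]),T).astype(np.float32)
    a=cv2.remap(w['frame'],q[:,1].reshape(X.shape),q[:,0].reshape(X.shape),cv2.INTER_LINEAR).astype(int)
    print('x -4..49 step 1.5'); 
    for yy,r in zip(Yy[:,0],a): print('%4d '%yy+''.join('B' if b-rr>25 else ('#' if rr<70 else 'o') for rr,g,b in r))
tops()
E
python3 tops.py
```

```text
t 22.07 stand xyz [ 25.9 -76.  130.8] F stand [ 0.2 -0.1 -0.2] tooly ang rel -0.07 w 0.0169 q6 -0.58
cam [25.5 -7.2] 0.2855983630770018
x -4..49 step 1.5
  78 ####################################
  74 ####################################
  70 ####################################
  66 ####################################
  62 ####################################
  58 BBBBBBBBoooooooooBBBBBBBooooooooooBB
  54 BBBBBBBBoooooooooBBBBBBBBoooooooooBB
  50 BBBBBBBBoooooooooBBBBBBBBoooooooooBB
  46 BBBBBBBBoooooooooBBBBBBBooooooooooBB
  42 BBBBBBBBoooooooooBBBBBBBBoooooooooBB
  38 BBBBBBBBooooooooooooooooooooooooooBB
  34 BBBBBBBBooooooooooooooooooooooooooBB
  30 BBBBBBBBooooooooooooooooooooooooooBB
  26 BBBBBBBBooooooooooooooooooooooooooBB
  22 BBBBBBBBooooooooooooooooooooooooooBB
  18 BBBBBBBBooooooooooooooooooooooooooBB
  14 BBBBBBBoooooooooooooooooooooooooooBB
  10 BBBBBBBoooooooooooooooooooooooooooBB
   6 BBBBBBBoooooooooooooooooooooooooooBB
   2 BBBBBBBoooooooooooooooooooooooooooBB
  -2 BBBBBBBoooooooooooooooooooooooooooBB
  -6 BBBBBBBooooooooooooooooooooooooooBBB
 -10 BBBBBBBooooooooooooooooooooooooooBBB
 -14 BBBBBBBooooooooBooooooooBBoooooooBBB
 -18 BBBBBBBBBBBBBBBBooooooooBBBBBBBBBBBB
 -22 BBBBBBBBBBBBBBBBooooooooBBBBBBBBBBBB
 -26 BBBBBBBBBBBBBBBBooooooooBBBBBBBBBBBB
 -30 BBBBBBBBBBBBBBBBooooooooBBBBBBBBBBBB
 -34 BBBBBBBBBBBBBBBBooooooooBBBBBBBBBBBB
 -38 BBBBBBBBBBBBBBBBooooooooBBBBBBBBBBBB
 -42 BBBBBBBBBBBBBBBBooooooooBBBBBBBBBBBB
 -46 BBBBBBBBBBBBBBBBooooooooBBBBBBBBBBBB
 -50 BBBBBBBBBBBBBBBBoooooooBBBBBBBBBBBBB
 -54 BBBBBBBBBBBBBBBBBBBBBBBBBBBBBBBBBBBB
 -58 BBBBBBBBBBBBBBBBBBBBBBBBBBBBBBBBBBBB
 -62 BBBBBBBBBBBBBBBBBBBBBBBBBBBBBBBBBBBB
 -66 BBBBBBBBBBBBBBBBBBBBBBBBBBBBBBBBBBBB
 -70 oooooooooooooooooooooooooooooooBBBBB
 -74 oooooooooooooooooooooooooooooooBBBBB
 -78 ooooooooooooooooooooooooooooooooBBBB
```

The plate is upright again in the slot (y -51..39, top at z 74), with its neighbours still at y -15..75. I'll close the fingers in the air, descend and push it flush.

```bash
python3 -m handwheel '[[0,0,0,0],[0,0,0,0],[0,0,0.12,0],[0,0,0.22,0],[0,0,0.28,0],[0,0,0.28,0]]' 0 20 >/dev/null;  python3 -c "
from st import *;stand()"
python3 -m handwheel '[[0.02,0,0,0],[0.035,0,0,0],[0.045,0,0,0],[0.055,0,0,0],[0.065,0,0,0],[0.075,0,0,0],[0.085,0,0,0],[0.095,0,0,0],[0.105,0,0,0],[0.115,0,0,0],[0.125,0,0,0],[0.135,0,0,0],[0.145,0,0,0],[0.15,0,0,0],[0.15,0,0,0]]' >/dev/null;  python3 -c "
from st import *;stand()"
python3 -m handwheel '[[0.007,0,0,0],[0.014,0,0,0],[0.022,0,0,0],[0.022,0,0,0]]' >/dev/null;  python3 -c "
from st import *;stand()"
```

```text
t 22.62 stand xyz [ 20.8 -68.8  40.4] F stand [-0.2  0.9 -0.5] tooly ang rel 0.08 w 0.0004 q6 -0.58
t 23.87 stand xyz [ 24.1 -26.3  45. ] F stand [-0.1  0.7  0.4] tooly ang rel 0.05 w 0.0002 q6 -0.52
t 24.2 stand xyz [ 25.6 -25.3  45.8] F stand [ -3.7 -13.5  -1.7] tooly ang rel 0.18 w 0.0008 q6 -0.51
```

```bash
python3 -m handwheel '[[-0.01,0,0,0],[-0.02,0,0,0],[-0.05,0,0,0],[-0.1,0,0,0],[-0.15,0,0,0],[-0.165,0,-0.1,0],[-0.165,0,-0.2,0],[-0.165,0,-0.3,0],[-0.165,0,-0.3,0]]' >/dev/null; python3 tops.py | awk 'NR<4||NR%2==0'
```

```text
t 24.95 stand xyz [ 27.9 -73.6 141. ] F stand [ 1.2 -0.8  0.8] tooly ang rel -0.03 w 0.0006 q6 -0.58
cam [26.6 -4.5] 0.29566592949407344
x -4..49 step 1.5
  78 ####################################
  70 ####################################
  62 BBBBBBBBooooooooooooooooooooooooooBB
  54 BBBBBBBBooooooooooooooooooooooooooBB
  46 BBBBBBBBooooooooooooooooooooooooooBB
  38 BBBBBBBBooooooooooooooooooooooooooBB
  30 BBBBBBBBooooooooooooooooooooooooooBB
  22 BBBBBBBBooooooooooooooooooooooooooBB
  14 BBBBBBBBooooooooooooooooooooooooooBB
   6 BBBBBBBBoooooooooooooooooooooooooBBB
  -2 BBBBBBBBoooooooooooooooooooooooooBBB
 -10 BBBBBBBBoooooooooooooooooooooooooBBB
 -18 BBBBBBBBBBBBBBBBBBBBBBBBBBBBBBBBBBBB
 -26 BBBBBBBBBBBBBBBBBBBBBBBBBBBBBBBBBBBB
 -34 BBBBBBBBBBBBBBBBBBBBBBBBBBBBBBBBBBBB
 -42 BBBBBBBBBBBBBBBBBBBBBBBBBBBBBBBBBBBB
 -50 BBBBBBBBBBBBBBBBBBBBBBBBBBBBBBBBBBBB
 -58 BBBBBBBBBBBBBBBBBBBBBBBBBBBBBBBBBBBB
 -66 BBBBBBBBBBBBBBBBBBBBBBBBBBBBBBBBBBBB
 -74 oooooooooooooooooooooooooooooooBBBBB
```

All three ends are flush at y -15 and the plates are upright. A last light press along +x, in the turned orientation, will close any remaining gaps.

```bash
python3 -m handwheel '[[0.05,-0.12,0,0],[0.15,-0.2,0,0],[0.25,-0.24,0,0.1],[0.33,-0.24,0,0.25],[0.33,-0.24,0,0.25],[0.33,-0.24,0,0.25],[0.33,-0.24,0,0.25],[0.33,-0.24,0,0.25],[0.33,-0.24,0,0.25],[0.33,-0.24,0,0.25],[0.33,-0.24,0,0.25],[0.33,-0.24,0,0.25],[0.33,-0.24,0.08,0.25],[0.33,-0.24,0.18,0.25],[0.33,-0.24,0.28,0.25],[0.33,-0.24,0.345,0.25],[0.33,-0.24,0.345,0.25],[0.33,-0.24,0.345,0.25]]' >/dev/null; python3 -c "
from st import *;stand()"
```

```text
t 26.5 stand xyz [-48.9  29.2  30.2] F stand [-0.6 -1.  -0.2] tooly ang rel -89.99 w 0.0005 q6 1.08
```

```bash
python3 -m handwheel '[[0.04,0,-0.015,0],[0.08,0,-0.015,0],[0.11,0,-0.015,0],[0.125,0,-0.015,0],[0.135,0,-0.015,0],[0.14,0,-0.015,0],[0.14,0,-0.015,0]]' >/dev/null; python3 -c "
from st import *;stand()"
for i in 1 2 3; do python3 -m handwheel '[[0.003,0,0,0],[0.006,0,0,0],[0.009,0,0,0],[0.009,0,0,0]]' >/dev/null; python3 -c "
from st import *;stand()"; done
```

```text
t 27.08 stand xyz [-5.8 29.2 36.4] F stand [0.1 0.2 0.3] tooly ang rel -89.95 w 0.0008 q6 1.12
t 27.42 stand xyz [-3.5 29.3 36. ] F stand [-0.6  0.1  1.4] tooly ang rel -89.97 w 0.0005 q6 1.12
t 27.75 stand xyz [-2.2 29.5 35.9] F stand [-4.6 -0.2  1.4] tooly ang rel -89.94 w 0.0005 q6 1.12
t 28.08 stand xyz [-2.3 29.8 35.7] F stand [-10.   -3.7   5.2] tooly ang rel -89.91 w 0.0005 q6 1.12
```

```bash
python3 -m handwheel '[[-0.01,0,0,0],[-0.03,0,0,0],[-0.08,0,0,0],[-0.15,0,0,0],[-0.25,0,-0.1,0],[-0.28,0,-0.2,0],[-0.28,0,-0.3,0],[-0.28,0,-0.36,0],[-0.28,0,-0.36,0],[-0.28,0,-0.36,0]]' >/dev/null; python3 tops.py | awk 'NR<4||NR%2==0||/ -1[48] /'; python3 - <<'E'
from face import *
a=rect(9,-15,75,8,74,6).mean(2).astype(int); print(a[:, ::2])
E
```

```text
t 28.92 stand xyz [-80.3  28.4 145.3] F stand [ 0.   0.  -0.6] tooly ang rel -89.97 w 0.0005 q6 1.04
cam [-12.8  29. ] 0.3007305175450272
x -4..49 step 1.5
  78 BBBBBBBBBBBBBBBBBBBBBBBBBBBBBBBBBBBB
  70 BBBBBBBBooooooooooooooooooooooooooBB
  62 BBBBBBBoooooooooooooooooooooooooooBB
  54 BBBBBBBoooooooooooooooooooooooooooBB
  46 BBBBBBBoooooooooooooooooooooooooooBB
  38 BBBBBBBoooooooooooooooooooooooooooBB
  30 BBBBBBooooooooooooooooooooooooooooBB
  22 BBBBBBBoooooooooooooooooooooooooooBB
  14 BBBBBBBoooooooooooooooooooooooooooBB
   6 BBBBBBBoooooooooooooooooooooooooooBB
  -2 BBBBBBBoooooooooooooooooooooooooooBB
 -10 BBBBBBBBBoooooooooooooooooooooooooBB
 -14 BBBBBBBBBBBoooBBBBoooooooooooooooBBB
 -18 BBBBBBBBBBBBBBBBBBBBBBBBBBBBBBBBBBBB
 -26 BBBBBBBBBBBBBBBBBBBBBBBBBBBBBBBBBBBB
 -34 BBBBBBBBBBBBBBBBBBBBBBBBBBBBBBBBBBBB
 -42 BBBBBBBBBBBBBBBBBBBBBBBBBBBBBBBBBBBB
 -50 BBBBBBBBBBBBBBBBBBBBBBBBBBBBBBBBBBBB
 -58 BBBBBBBBBBBBBBBBBBBBBBBBBBBBBBBBBBBB
 -66 ooooooooooooooooooooooooooBBBBBBBBBB
 -74 oooooooooooooooooooooooooooooBBBBBBB
t 28.97 stand xyz [-81.2  29.  144.3] F stand [-0.6 -0.4 -0.6] tooly ang rel -89.96 w 0.0004 q6 1.04
cam [-13.3  29.3] 0.2994877298422253
rows 103.142296 111.74255 cols 249.06033 396.63068
[[145 130 136 137 136 136 137 131]
 [143 124 135 137 135 136 121 128]
 [143 119 134 140 141 137 118 128]
 [143 130 136 147 152 137 132 128]
 [142 132 135 136 131 135 134 129]
 [142 132 134 132 129 134 133 131]
 [145 135 135 134 131 134 134 129]
 [143 128 136 136 133 136 128 133]
 [142 127 139 140 134 140 129 138]
 [145 144 147 147 136 147 145 148]
 [151 151 153 154 151 153 153 155]]
```

```bash
python3 - <<'E'
from face import *
for nm,ys in (('-y end',np.arange(-22,-8,.5)),('+y end',np.arange(66,80,.5))):
  for x in (12,15,18,24,27,30,36,39,42):
    q=proj(w,W(np.c_[np.full(ys.size,x),ys,np.full(ys.size,74)]),T).astype(np.float32)
    a=cv2.remap(w['frame'],q[:,1:2],q[:,0:1],cv2.INTER_LINEAR)[:,0].astype(int)
    d=a[:,2]-a[:,0]; k=np.where(np.diff((d<25).astype(int)))[0]; print(nm,x,'edge y',ys[k], end=' | ')
  print()
xs=np.arange(2,52,.5)
for y in (-5,10,50,65):
    q=proj(w,W(np.c_[xs,np.full(xs.size,y),np.full(xs.size,74)]),T).astype(np.float32)
    a=cv2.remap(w['frame'],q[:,1:2],q[:,0:1],cv2.INTER_LINEAR)[:,0].mean(1).astype(int); print(y,a[8:92].tolist())
E
```

```text
t 29.02 stand xyz [-81.8  29.3 143.6] F stand [-0.1 -0.2 -0. ] tooly ang rel -89.96 w 0.0003 q6 1.04
cam [-13.5  29.4] 0.2986633977624481
-y end 12 edge y [-14.] | -y end 15 edge y [-14.5] | -y end 18 edge y [-14.5] | -y end 24 edge y [-14.5] | -y end 27 edge y [-14.5] | -y end 30 edge y [-14.5] | -y end 36 edge y [-15.] | -y end 39 edge y [-15.] | -y end 42 edge y [-15.] | 
+y end 12 edge y [75.5 79. ] | +y end 15 edge y [75.5 79. ] | +y end 18 edge y [75.5 79. ] | +y end 24 edge y [75.5 79. ] | +y end 27 edge y [75.5 79. ] | +y end 30 edge y [75.5 79. ] | +y end 36 edge y [75.5] | +y end 39 edge y [75.5] | +y end 42 edge y [76.] | 
-5 [135, 135, 135, 135, 133, 136, 147, 183, 227, 250, 255, 255, 255, 255, 255, 255, 255, 255, 255, 255, 255, 255, 255, 255, 255, 255, 255, 255, 255, 250, 229, 213, 229, 250, 255, 255, 255, 255, 255, 255, 255, 255, 255, 255, 254, 254, 254, 255, 255, 255, 255, 255, 255, 252, 232, 197, 228, 251, 255, 255, 255, 255, 255, 255, 255, 254, 254, 254, 253, 254, 254, 254, 254, 254, 253, 253, 253, 248, 223, 169, 118, 110, 116, 130]
10 [138, 137, 138, 139, 139, 141, 
[... 537 characters left out ...]
, 253, 236, 213, 227, 248, 255, 255, 255, 255, 255, 255, 255, 255, 255, 255, 255, 255, 255, 255, 255, 255, 255, 255, 255, 252, 237, 205, 220, 247, 255, 255, 255, 255, 255, 255, 255, 255, 255, 255, 255, 255, 254, 254, 254, 255, 255, 255, 255, 252, 240, 201, 134, 117, 121, 132]
65 [133, 135, 136, 137, 136, 137, 140, 169, 216, 248, 255, 255, 255, 255, 255, 255, 255, 255, 255, 255, 255, 255, 255, 255, 255, 255, 255, 255, 255, 252, 235, 213, 223, 246, 254, 255, 255, 255, 255, 255, 255, 255, 255, 255, 255, 255, 255, 255, 255, 255, 255, 255, 255, 253, 238, 202, 220, 245, 254, 255, 255, 255, 255, 255, 255, 255, 254, 254, 254, 254, 254, 254, 254, 255, 255, 254, 254, 251, 236, 196, 128, 110, 114, 128]
```

The plates are flush with the fence within 0.5 mm, and 12 mm apart face to face against the backstop. The robot is clear, so I'm handing in.

```bash
python3 -c "
from rig import job;print(job.hand_in())"
```

```text
the job is handed in; nothing more can be done
None
```

The job is handed in at 29 s: all three plates stand upright, flat against each other and the backstop, ends flush with the side fence to about 0.5 mm by the last wrist-camera measurement; the middle plate was accidentally pulled out and stood on end when the gripper backed off mid-job, and I righted it and pushed it back.

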